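# Check ball shown side-on to the bench camera in its dish, two views a quarter turn apart

### The arm

A 7-joint arm with a two-finger parallel gripper is mounted at the origin on the work surface. World frame = base frame: x ahead of the robot, y to its left, z up, the work surface at z = 0. Lengths are in m, angles in rad, forces in N, time in s.
With the tool pointing down it reaches from about 0.35 to 0.9 m from the base axis. Payload 19.9 kg.
Tool frame: the origin (TCP) lies between the finger pads; the fingertips stand 19 mm ahead of it and the grasp point (between the pads) is the TCP; z points along the fingers, y is the direction in which the jaws open and shut (so a half turn about z gives the same grasp; the last joint's range is limited). The gripper opens to 94 mm and grips with 3 to 60 N. Pads are 16 mm wide; open, the fingers measure 119 mm over their backs; the gripper's body (75 mm by 177 mm) begins 78 mm behind the grasp point.
Start: joints at [1.143, 0.417, -0.01, 1.614, 0.005, 1.111, -0.053], TCP at [0.235, -0.579, 0.224] pointing down, gripper open.
Joint ranges: [-2.81, 2.81], [-0.39, 2.02], [-1.27, 1.25], [0.06, 2.57], [-1.19, 4.33], [0.19, 2], [-2.82, 2.82]. Speed limits (rad/s): [1.89, 1.89, 2.39, 2.39, 3.01, 3.01, 3.01].

### API

Orientations are given as a 3x3 rotation matrix whose columns are the frame's x, y, z axes.
In Python, from rig import robot gives the robot as it stands. Calls block until the motion is done:
- robot.move_ptp(position, orientation): joint-space move of the TCP to a pose.
- robot.move_linear(position, velocity=0.15, frame=None, threshold=None): straight line of the TCP; frame=None keeps the orientation; velocity is the mean speed in m/s. With threshold (N) it stops when the force on the tool has changed by that much, and returns True; else False.
- robot.goto_joints(angles): joint-space move.
- robot.gripper_to(opening): finger opening in m; the grip force is fixed at half the most; returns when the fingers have stopped.
- robot.pause(seconds).
- robot.ik(position, orientation): joint angles nearest the present ones, or None.
- robot.get_state(): the state.
- robot.grab_frame(name): name is "scene" or "side" or "wrist"; returns the picture (384x512x3 uint8, red, green, blue); there is no depth.
- robot.camera_info(name): a dict with "fx", "fy", "cx", "cy" (pixels), "rvec" (rotation vector, rad) and "tvec" (3), from world to camera coordinates, as OpenCV has them. Camera axes: x right, y down, z forward; pixel columns grow to the right and rows downward; lengths in m; the calibration is good to about 2 mm. A picture is of the moment at which its call begins: read the wrist's pose just before it. camera_info takes no time and is no camera call; for the wrist camera it gives the pose at the moment of the call.
A pose or a line that the arm cannot do raises robot.PlanningError and nothing moves.
- robot.sign_off(): hands the job in, once; it reports no verdict.
The state is a dict: "time": time; "qpos": joint angles; "joint_vel": joint speeds; "effort": joint torques, N m; "ee_pos": TCP position; "tool_rot": TCP orientation; "force": force on the tool from outside, world axes, zero at the start; "moment": the same for the moment, N m; "opening": finger opening in m.
Only numpy, scipy, OpenCV 4.12 (cv2) and the standard library are available. Lean on these libraries where they do the work, as an engineer would, in place of code of your own. Each camera call takes 0.05 s, during which the arm holds its last target. There are 200 camera calls.

### The job

The bench camera has been focused on the square setting block standing in front of its lens: put that block back upright, all the way down, in its own slot of the block rack, setting it down rather than dropping it. Then pick up the ball dish by its handle and, keeping it level with the loose ball resting in the middle and without touching the ball, hold the ball at the camera's viewing point with the handle pointing straight away from the lens, still for about a second; then turn the dish a quarter turn, either way, so that the handle is square to the line of sight and the ball is again at the viewing point. Finish still holding the dish there, level and motionless, for the second picture, and leave everything else where it is.

Things in the scene. Friction and masses are not known exactly. Their poses are not given: they have to be found in the camera images.
- stand: Fixed level-looking bench camera: white base plate 290 x 90 x 10 mm (from 50 mm before the viewing point to 240 mm behind it), at its far end a 140 mm high column with a small camera, black lens and white ring light (42 mm across, top 116 mm above the bench). Origin on the bench straight below the viewing point; +x points along the line of sight to the lens, whose front is 100 mm away; z up.
- view (a point): The camera's viewing point, in mid-air 100 mm straight in front of the lens front, 95 mm above the bench (85 mm above the base plate): the ball's centre belongs here.
- block: The loose setting block: plain aluminium square bar, 25 x 25 x 100 mm (the same width as the ball), about 0.17 kg, with 3 dark dots on its top, standing upright on the base plate at the viewing point. Origin at the centre of its underside, z along its length.
- rack: Fixed wooden rack, 64 x 210 x 42 mm, with four square slots 30 mm deep in a row along its y, 52 mm apart: from +y to -y for the 30, 25, 20 and 15 mm blocks, tagged with 4, 3, 2 and 1 dots along its -x edge. Slots are 3 mm wider than their blocks, lightly chamfered. The 30 and 15 mm blocks are in; the 25 and 20 mm slots are empty. Origin at the centre of its underside.
- slot (a point): Centre of the floor of the 25 mm block's own slot (28 x 28 mm inside, 3 dots; next to the 30 mm block), 12 mm above the bench and 30 mm below the rack's top. A block that is home stands with its underside here, its sides parallel to the rack's, 70 mm of it showing.
- dish: Ball dish: shallow round steel dish 91 mm across, 17 mm high, foot 68 mm across, hollow sloping 6 degrees to its middle (14 degrees beyond 18 mm), about 0.15 kg. Straight black handle along its -x: a level bar 12 mm wide (y), 14 mm high, from 56 to 131 mm from the middle, underside 29 mm and top 43 mm above the foot's underside. Origin at the centre of the foot's underside.
- dish_grip (a point): Middle of the handle's free part: 95 mm from the dish's middle along its -x, 36 mm above the foot's underside.
- dish_seat (a point): Where the ball's centre lies when it rests in the middle of the dish: on the dish's axis, 20.6 mm above the foot's underside.
- ball: Loose polished steel ball 25 mm in diameter, 0.064 kg, resting in the dish; it rolls off the middle if the dish is tilted or jerked. Its origin is a point on its skin that turns as it rolls, so use its centre.
- ball_center (a point): Centre of the ball.
- block30: Bystander: 30 x 30 x 100 mm setting block (4 dots) standing in its slot in the rack. Origin at the centre of its underside.
- block15: Bystander: 15 x 15 x 100 mm setting block (1 dot) standing in its slot in the rack. Origin at the centre of its underside.
- insulator: Bystander: brown ribbed post insulator, 76 mm across and 136 mm high, standing on the bench. Origin at the centre of its underside.
- can: Bystander: round aluminium capacitor can, 60 mm across and 54 mm high, standing on the bench. Origin at the centre of its underside.
There are look-alikes about, which are no part of the job. What is meant by the dish is not green or yellow, and is the larger of those in its own colour.

How it is judged:
On the way, in this order (a step that is already met when the one before it is completed fails the run):
1. the setting block stands released, fully down in its own slot (horizontal distance between block and slot below 0.004 m and z of block in the frame of rack between 0.008 and 0.016 m and angle between block's own z axis and vertical below 0.08 rad and contact force between block and the fingers below 0.05 N and linear speed of block below 0.02 m/s), for 0.2 s.
2. the dish is held level and still with the ball at the viewing point and the handle pointing straight away from the lens (distance between ball_center and view below 0.012 m and horizontal distance between ball_center and dish_seat below 0.008 m and distance between ball_center and dish_seat below 0.01 m and angle between dish's own z axis and vertical below 0.07 rad and linear speed of dish below 0.025 m/s and angular speed of dish below 0.15 rad/s and contact force between dish and the fingers above 0.5 N and contact force between dish and stand below 0.05 N and angle between the x axis of dish and the x axis of stand, either way round below 0.17 rad and x of dish_grip in the frame of stand below -0.05 m), for 0.6 s.
At the end, for the whole second after the job is handed in: Dish held in the gripper alone, level within 4 degrees and still, handle square to the line of sight within 10 degrees, ball within 8 mm of the dish's middle and 12 mm of the viewing point; 25 mm block standing released, fully down in its own slot (all of step 1 and distance between ball_center and view below 0.012 m and horizontal distance between ball_center and dish_seat below 0.008 m and distance between ball_center and dish_seat below 0.01 m and angle between dish's own z axis and vertical below 0.07 rad and linear speed of dish below 0.025 m/s and angular speed of dish below 0.15 rad/s and contact force between dish and the fingers above 0.5 N and contact force between dish and stand below 0.05 N and angle between the x axis of dish and the x axis of stand, either way round above 1.4 rad); the arm keeps its last pose, push and grip.
It fails at once if the ball runs more than 20 mm from the dish's middle (distance between ball_center and dish_seat above 0.02 m).
It fails at once if the gripper touches the ball (contact force between ball and the fingers above 0.2 N).
It fails at once if the dish is tilted more than 11 degrees (angle between dish's own z axis and vertical above 0.2 rad).
It fails at once if the setting block is dropped (contact force between block and the fingers below 0.05 N and linear speed of block above 0.5 m/s).
It fails at once if another setting block, the insulator or the can is knocked or moved (distance of any of block30, block15, insulator, can from where it was at the start of the episode above 0.018 m).
It also fails if it takes over 72 s, if anything falls off the work surface, if the arm or the gripper's body presses on something with over 40 N, if the wrist force passes 120 N, or if a joint passes its speed limit or range.

## Working session

There is one attempt and no reset: what is moved stays moved. The work goes in short steps, each a Python script; the robot and the scene stay as the last script left them, time stands still between calls to the robot, and variables do not carry over. Pictures are saved under pics/ and viewed, about 8 in all and at most 12, crops included, and the job is handed in when it is done.

```bash
ls; mkdir -p pics
cat > h.py <<'E'
import numpy as np, cv2
from rig import robot
def save(name,fn,crop=None,scale=1):
    im=robot.grab_frame(name)
    c=im if crop is None else im[crop[1]:crop[3],crop[0]:crop[2]]
    c=cv2.resize(c,None,fx=scale,fy=scale,interpolation=cv2.INTER_CUBIC)
    cv2.imwrite('pics/'+fn,c[:,:,::-1]); return im
def cam(info):
    K=np.array([[info['fx'],0,info['cx']],[0,info['fy'],info['cy']],[0,0,1]],float)
    return K,cv2.Rodrigues(np.array(info['rvec'],float))[0],np.array(info['tvec'],float)
def ray(info,px):
    K,R,t=cam(info); return -R.T@t, R.T@np.linalg.inv(K)@np.array([px[0],px[1],1.])
def onplane(info,px,z):
    o,d=ray(info,px); return o+d*(z-o[2])/d[2]
def proj(info,P):
    K,R,t=cam(info); q=K@(R@np.array(P,float)+t); return q[:2]/q[2]
def down(yaw): # tool z down, jaw(y) axis at angle yaw+90deg
    c,s=np.cos(yaw),np.sin(yaw); return np.array([[c,s,0],[s,-c,0],[0,0,-1.]])
E
python3 - <<'E'
from h import *
a=save('scene','a.png',None,1.56); b=save('side','b.png',None,1.56)
np.save('a.npy',a);np.save('b.npy',b)
for n in('scene','side','wrist'):
    i=robot.camera_info(n);K,R,t=cam(i);print(n,i['fx'],i['cx'],i['cy'],(-R.T@t).round(3),R[2].round(2))
s=robot.get_state();print(s['time'],s['ee_pos'],s['tool_rot'],s['opening'])
E
```

```text
pics
scene 446.3387498279347 257.91250633867384 189.55376252378414 [1.251 0.131 0.989] [-0.62 -0.13 -0.77]
side 412.643356390756 257.88022917494874 192.4849772173072 [-0.056  0.85   0.702] [ 0.47 -0.72 -0.51]
wrist 305.3634550797937 253.30708319192863 192.6054424722717 [ 0.311 -0.547  0.384] [-0.26 -0.11 -0.96]
0.1 [ 0.23507178 -0.57875988  0.22388452] [[ 9.26476815e-01  3.76351512e-01 -5.00494944e-04]
 [ 3.76351834e-01 -9.26476293e-01  9.87469962e-04]
 [-9.20608876e-05 -1.10323021e-03 -9.99999387e-01]] 0.0941037217779773
```

View pics/a.png

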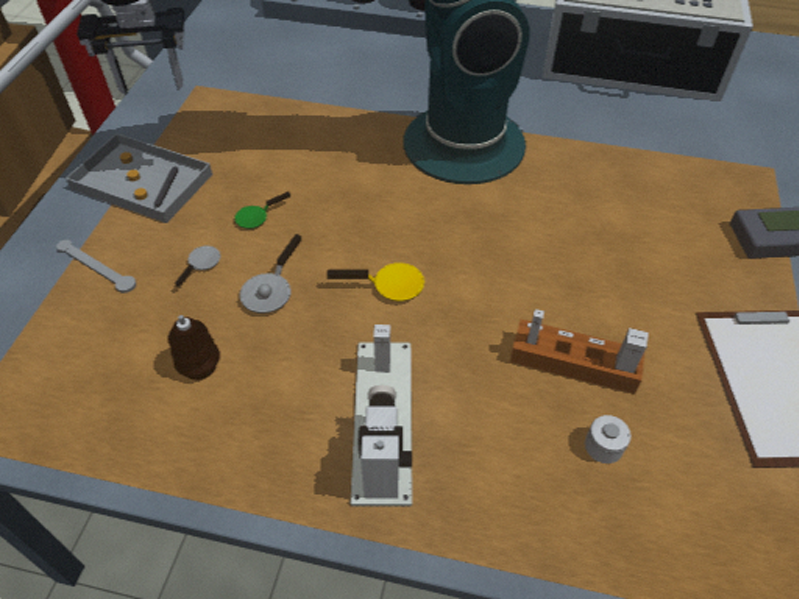

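View pics/b.png

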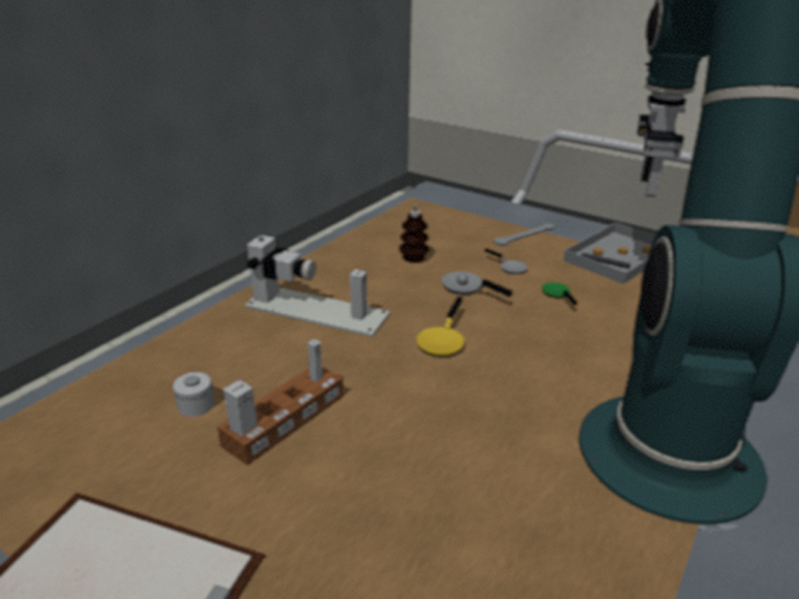

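Scene view: the setting block's top is at (382,333), the lens stand is behind it, and the rack's 3-dot slot is at (597,353), next to the 30 mm block. The grey dish with the ball is at (265,293), its handle running to (297,238). The side view agrees. Next, coarse positions.

Run:
```python
from h import *
i=robot.camera_info('scene'); 
for n,p,z in [('block top',(382,333),.11),('plate fl',(360,344),.01),('plate fr',(411,343),.01),('plate bl',(351,504),.01),('plate br',(413,504),.01),('rack a',(522,320),.042),('rack b',(643,372),.042),('slot25',(597,353),.042),('slot20',(565,345),.042),('ball',(264,291),.025),('handle end',(297,238),.036),('dish',(265,292),.017),('ins',(185,360),.0),('can',(610,440),.03),('yellow',(400,282),.01),('yh',(330,274),.03)]:
    print(n,onplane(i,(p[0]/1.5625,p[1]/1.5625),z).round(3))
s=robot.get_state()
wi=robot.camera_info('wrist');K,R,t=cam(wi)
Rt=np.array(s['tool_rot']);print('cam in tool',(Rt.T@(-R.T@t-s['ee_pos'])).round(4));print((Rt.T@R.T).round(3))
```

```text
block top [ 0.629 -0.034  0.11 ]
plate fl [ 0.589 -0.084  0.01 ]
plate fr [0.567 0.001 0.01 ]
plate bl [ 0.867 -0.024  0.01 ]
plate br [0.848 0.064 0.01 ]
rack a [0.5   0.18  0.042]
rack b [0.562 0.382 0.042]
slot25 [0.541 0.308 0.042]
slot20 [0.537 0.255 0.042]
ball [ 0.525 -0.278  0.025]
handle end [ 0.396 -0.257  0.036]
dish [ 0.521 -0.279  0.017]
ins [ 0.68  -0.367  0.   ]
can [0.691 0.337 0.03 ]
yellow [ 0.437 -0.048  0.01 ]
yh [ 0.464 -0.173  0.03 ]
cam in tool [ 0.0827 -0.0011 -0.1597]
[[-0.001 -0.959 -0.282]
 [ 1.    -0.001  0.   ]
 [-0.    -0.282  0.959]]
```

Run:
```python
from h import *
import json
for n,p,y in [('dish',(.48,-.265,.25),-.16),('block',(.629,-.034,.25),.216),('rack',(.541,.295,.25),-.3+np.pi/2)]:
    robot.move_ptp(np.array(p),down(y)); robot.pause(.15)
    i=robot.camera_info('wrist'); im=save('wrist',f'w_{n}.png',None,1.5)
    np.savez(f'w_{n}.npz',im=im,**{k:np.array(v) for k,v in i.items()})
    s=robot.get_state();print(n,s['time'],np.round(s['ee_pos'],4),np.round(s['qpos'],2),np.round(s['force'],2))
```

```text
dish 1.7833 [ 0.4797 -0.2657  0.2499] [ 0.55  0.26 -0.12  1.77  0.03  1.11 -1.31] [ 0.8   0.87 -0.09]
block 3.05 [ 0.6287 -0.0355  0.2502] [ 0.23  0.42 -0.3   1.56  0.13  1.18 -1.45] [-0.53 -0.19 -0.55]
rack 4.5333 [0.5416 0.2939 0.2499] [-0.09  0.44 -0.62  1.59  0.27  1.19 -1.06] [-0.19  0.02  0.03]
```

View pics/w_dish.png

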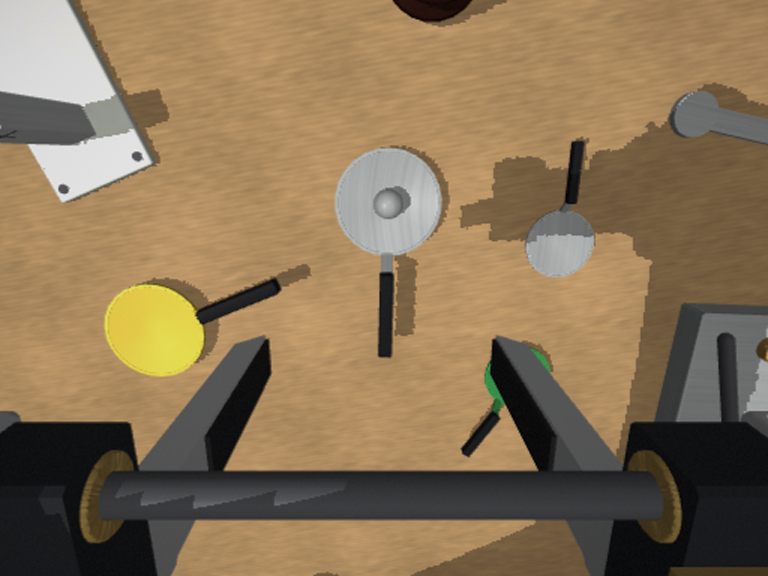

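View pics/w_block.png

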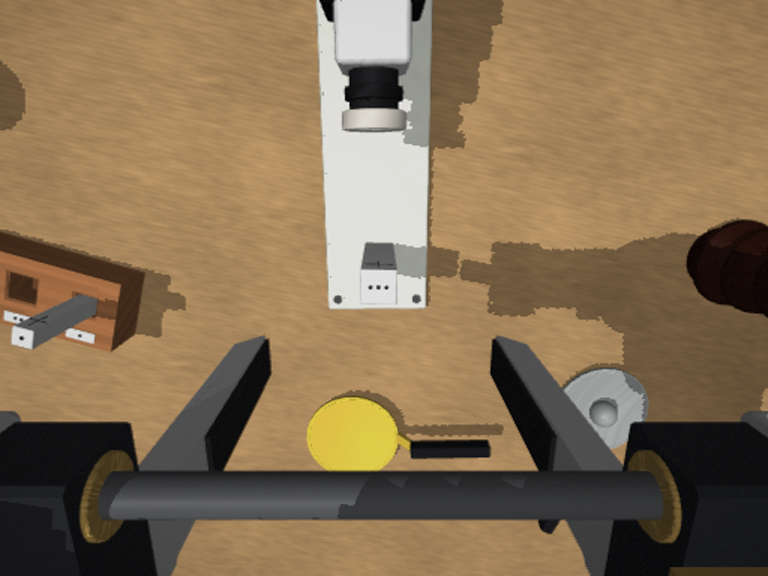

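View pics/w_rack.png

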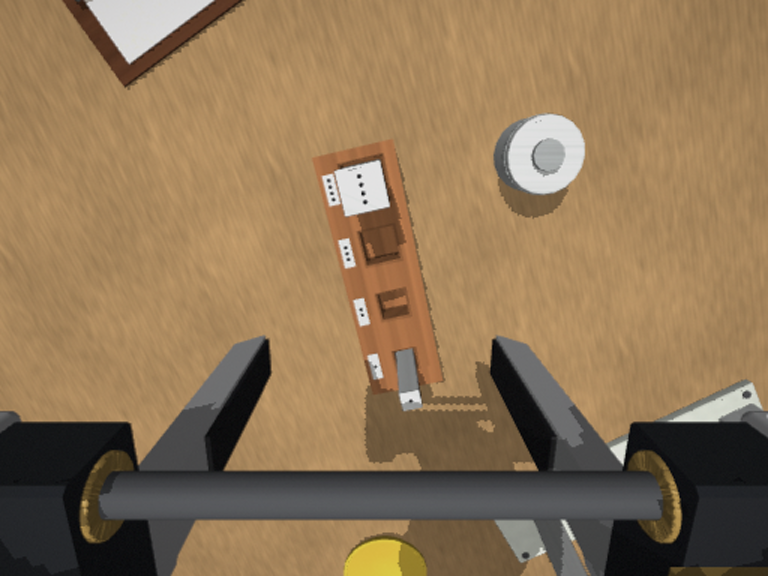

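Wrist views:
- **Dish:** centre (388,202), ball (388,204), handle running straight to (385,356).
- **Block:** top at about (378,287), with plate corners at (328,307) and (427,307).
- **Rack:** 3-dot slot opening at about (381,243), 2-dot slot at (394,304), both empty.

One enlarged montage for accurate edges.

Run:
```python
from h import *
r=np.load('w_rack.npz')['im'];b=np.load('w_block.npz')['im']
c1=cv2.resize(r[130:230,225:285],None,fx=5.8,fy=5.8,interpolation=cv2.INTER_CUBIC)
c2=cv2.resize(b[155:215,215:290],None,fx=5.8,fy=5.8,interpolation=cv2.INTER_CUBIC)
m=np.zeros((600,800,3),np.uint8);m[:c1.shape[0],:c1.shape[1]]=c1;m[:c2.shape[0],360:360+c2.shape[1]]=c2
cv2.imwrite('pics/m.png',m[:,:,::-1])
# block top bright face, by mask
i={k:v for k,v in np.load('w_block.npz').items() if k!='im'}
print(b[192,245],b[192,258],b[165,252],b[200,230])
# dish: handle and disc
d=np.load('w_dish.npz');im=d['im'];i={k:v for k,v in d.items() if k!='im'}
g=im.max(2).astype(int)
sub=np.zeros(g.shape,np.uint8);sub[175:242,235:280]=(g[175:242,235:280]<60)
n,l,st,ce=cv2.connectedComponentsWithStats(sub);k=1+np.argmax(st[1:,4])
cn=max(cv2.findContours((l==k).astype(np.uint8),0,1)[0],key=len);print('handle',cv2.minAreaRect(cn))
sat=im.max(2).astype(int)-im.min(2)
sub=np.zeros(g.shape,np.uint8);sub[92:172,215:300]=((sat<25)&(g>90))[92:172,215:300]
sub=cv2.morphologyEx(sub,cv2.MORPH_CLOSE,np.ones((15,15)));sub=cv2.morphologyEx(sub,cv2.MORPH_OPEN,np.ones((13,13)))
cn=max(cv2.findContours(sub,0,1)[0],key=len);e=cv2.fitEllipse(cn);print('dish',e)
P=onplane(i,e[0],.0165);
(hx,hy),(w,h),a=cv2.minAreaRect(max(cv2.findContours((l==k).astype(np.uint8),0,1)[0],key=len))
H=onplane(i,(hx,hy),.040);print('P',P,'H',H,np.hypot(*(P-H)[:2]),np.arctan2(*(P-H)[1::-1]))
```

```text
[206 205 205] [122 122 122] [92 92 91] [223 224 219]
handle ((256.6305847167969, 209.49197387695312), (8.411056518554688, 55.1608772277832), 1.2453643083572388)
dish ((258.49505615234375, 134.08460998535156), (69.74614715576172, 70.8628158569336), 6.079509258270264)
P [ 0.52211958 -0.27848231  0.0165    ] H [ 0.43059412 -0.2611674   0.04      ] 0.09314889808744464 -0.1869717446048071
```

View pics/m.png

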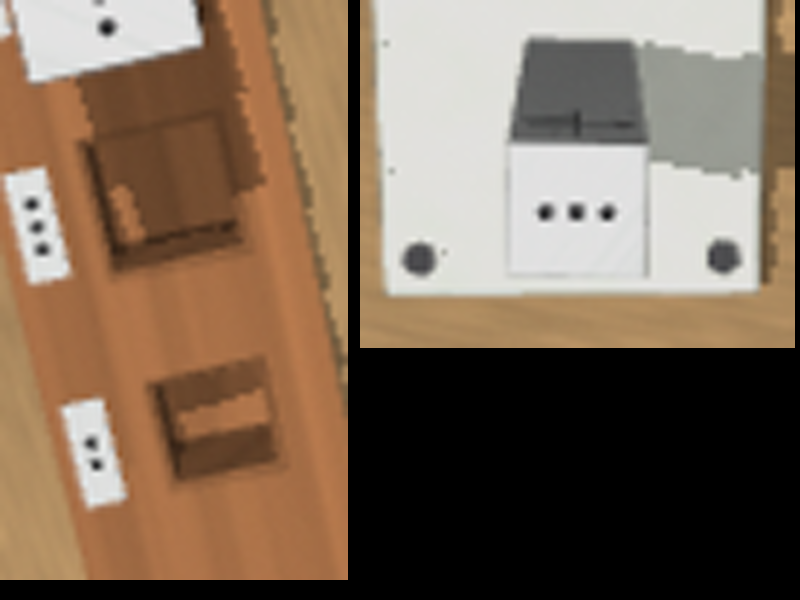

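The montage shows the 3-dot slot opening with corners at about (82,143), (222,108), (243,238) and (115,268), and the 2-dot slot centred near (216,423). The block top's corners are (510,142), (645,142), (647,275) and (507,275).

Run:
```python
from h import *
def L(n): return {k:v for k,v in np.load(f'w_{n}.npz').items() if k!='im'}
def pr(p,x0=0): return ((p[0]-x0+.5)/5.8-.5+225,(p[1]+.5)/5.8-.5+130)
def pb(p): return ((p[0]-360+.5)/5.8-.5+215,(p[1]+.5)/5.8-.5+155)
R=L('rack');B=L('block')
s25=[onplane(R,pr(p),.0415) for p in [(84,143),(220,109),(243,238),(116,267)]]
s20=[onplane(R,pr(p),.0415) for p in [(148,382),(265,357),(280,465),(172,487)]]
for s in (s25,s20):
    s=np.array(s);print('c',s.mean(0).round(4),'sides',np.linalg.norm(s-np.roll(s,-1,0),axis=1).round(4))
c25,c20=np.mean(s25,0),np.mean(s20,0);d=c25-c20;print('pitch',np.hypot(*d[:2]),'yaw',np.arctan2(d[1],d[0])-np.pi/2)
# rack outline edges at top .042 (w_rack 1.5x view px)
q=[onplane(R,(x/1.5,y/1.5),.042) for x,y in [(313,157),(392,140),(442,381)]]
print('rack w,l',np.linalg.norm(q[0]-q[1]),np.linalg.norm(q[1]-q[2]));e=q[1]-q[2];yr=np.arctan2(e[1],e[0])-np.pi/2;print('rackyaw',yr)
cr=(q[0]+q[2])/2;print('rack c',cr.round(4),'slot from rack',(cr+.026*np.array([-np.sin(yr),np.cos(yr),0])).round(4))
b=np.array([onplane(B,pb(p),.11) for p in [(510,142),(645,142),(647,275),(507,275)]])
print('block c',b.mean(0).round(4),np.linalg.norm(b-np.roll(b,-1,0),axis=1).round(4))
e=(b[1]+b[2]-b[0]-b[3]);f=(b[0]+b[1]-b[2]-b[3]);print('yaws',np.arctan2(f[1],f[0]),np.arctan2(e[1],e[0])+np.pi/2)
# plate: holes & front corners
fl,fr=onplane(B,(328/1.5,307/1.5),.01),onplane(B,(427/1.5,307/1.5),.01);w=fl-fr;ys=np.arctan2(w[1],w[0])-np.pi/2
x=np.array([np.cos(ys),np.sin(ys),0]);print('plate w',np.linalg.norm(w),'yaw',ys,'view from plate',((fl+fr)/2+.05*x).round(4))
# ring light centre ~ px (374,~120)/1.5 at z~.095+; left plate edge yaw
a,c=onplane(B,(319/1.5,20/1.5),.01),fl;print('edge yaw L',np.arctan2(*(a-c)[1::-1]))
a,c=onplane(B,(432/1.5,20/1.5),.01),fr;print('edge yaw R',np.arctan2(*(a-c)[1::-1]))
```

```text
c [0.5452 0.3069 0.0415] sides [0.0292 0.0278 0.0277 0.0273]
c [0.5403 0.2543 0.0415] sides [0.0259 0.025  0.0243 0.0248]
pitch 0.052850800758356666 yaw -0.09299575190968579
rack w,l 0.06208407186725373 0.2089632718454211
rackyaw -0.08161693289937588
rack c [0.5387 0.2795 0.042 ] slot from rack [0.5408 0.3055 0.042 ]
block c [ 0.6247 -0.0344  0.11  ] [0.0235 0.0244 0.0249 0.0244]
yaws 0.20778309305048415 0.2122439683786137
plate w 0.09112956060468 yaw 0.21218979067253385 view from plate [ 0.6257 -0.0333  0.01  ]
edge yaw L 0.2103075613704162
edge yaw R 0.22500349118808347
```

Run:
```python
from h import *
def st(n): s=robot.get_state();print(n,round(s['time'],2),np.round(s['ee_pos'],4),np.round(s['force'],1),round(s['opening'],4));return s
b=np.array([.625,-.0343]);s25=np.array([.5452,.3069])
robot.move_ptp([*b,.18],down(.211)); st('above')
robot.move_linear([*b,.08],.1); robot.pause(.2); s=st('at')
robot.gripper_to(0.0); robot.pause(.2); st('grip')
robot.move_linear([*b,.2],.12)
Y=np.pi/2-.085
robot.move_ptp([*s25,.2],down(Y)); robot.pause(.3)
st('over')
robot.move_linear([*s25,.122],.1); robot.pause(.4); s=st('hover')
print(np.round(s['tool_rot'],3))
i=robot.camera_info('wrist');im=save('wrist','ins.png',None,1.5);np.savez('w_ins.npz',im=im,**{k:np.array(v) for k,v in i.items()})
```

```text
above 5.84 [ 0.6252 -0.0323  0.1804] [-0.1 -0.2  0.1] 0.0941
at 7.19 [ 0.6252 -0.0343  0.0805] [-0.3 -0.6  0.4] 0.0939
grip 8.45 [ 0.625  -0.0343  0.08  ] [ 0.1  0.5 -0.7] 0.0249
over 11.22 [0.5455 0.3063 0.2   ] [-0.6  0.4 -2.5] 0.0251
hover 12.55 [0.5453 0.3069 0.1222] [-0.1  0.6 -1.5] 0.0251
[[ 0.085  0.996  0.   ]
 [ 0.996 -0.085  0.   ]
 [ 0.     0.    -1.   ]]
```

View pics/ins.png

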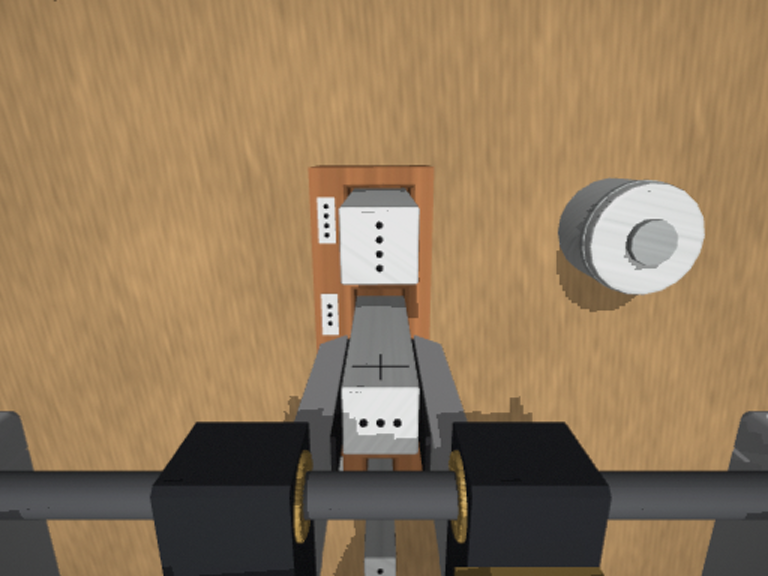

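The held block is square to the rack and centred on its axis (block at x≈380, 30 mm block at x≈379). Now lowering it with a force guard.

Run:
```python
from h import *
def st(n): s=robot.get_state();print(n,round(s['time'],2),np.round(s['ee_pos'],4),np.round(s['force'],1),round(s['opening'],4));return s
s25=np.array([.5452,.3069])
h=robot.move_linear([*s25,.100],.05,threshold=6); st(('rim',h))
if not h:
    h=robot.move_linear([*s25,.079],.04,threshold=6); robot.pause(.2); s=st(('floor',h))
```

```text
('rim', False) 13.19 [0.5451 0.3069 0.0998] [ 0.2 -1.1 -1.7] 0.0249
('floor', True) 13.86 [0.5449 0.3065 0.0814] [ 0.2  0.7 -0.9] 0.025
```

```bash
python3 - <<'E'
from h import *
def st(n): s=robot.get_state();print(n,round(s['time'],2),np.round(s['ee_pos'],4),np.round(s['force'],1),round(s['opening'],4));return s
robot.gripper_to(.05); robot.pause(.2); s=st('rel')
p=s['ee_pos']; robot.move_linear([p[0],p[1],.2],.12)
a=save('scene','c.png',(290,170,450,320),3)
y=-.187;P=np.array([.5221,-.2785]);G=P-.08*np.array([np.cos(y),np.sin(y)])
robot.move_ptp([*G,.13],down(y)); robot.pause(.5); st('over dish')
i=robot.camera_info('wrist');im=save('wrist','d2.png',None,1.5);np.savez('w_d2.npz',im=im,**{k:np.array(v) for k,v in i.items()})
E
cat > j.py <<'E'
import cv2,numpy as np
a=cv2.imread('pics/c.png');b=cv2.imread('pics/d2.png');b=cv2.resize(b,(400,300));a=cv2.resize(a,(400,375))
m=np.zeros((375,800,3),np.uint8);m[:,:400]=a;m[:300,400:]=b;cv2.imwrite('pics/j.png',m)
E
python3 j.py
```

```text
rel 14.65 [0.545  0.3063 0.0815] [ 0.2 -0.   0.4] 0.0499
over dish 18.43 [ 0.4435 -0.2636  0.13  ] [-0.1  0.7  0.1] 0.0502
```

View pics/j.png

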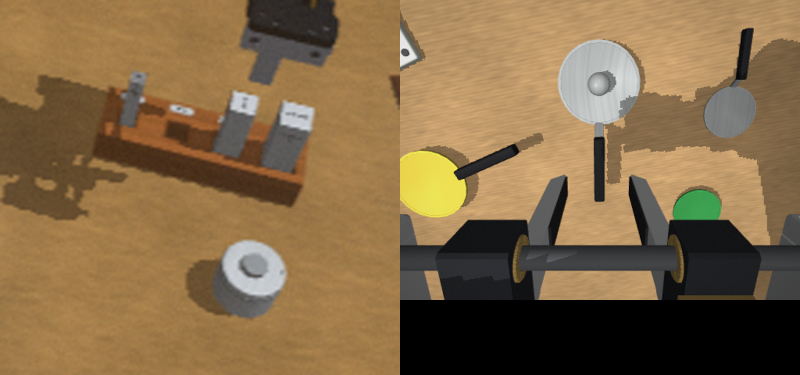

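Left: the block is down in its slot, upright, with its top level with the 30 mm block's. Right: the handle lies straight between the open jaws. I'll refine the dish pose from this view, then grasp and make a small test lift.

Run:
```python
from h import *
def st(n): s=robot.get_state();print(n,round(s['time'],2),np.round(s['ee_pos'],4),np.round(s['force'],1),np.round(s['moment'],2),round(s['opening'],4));return s
d=np.load('w_d2.npz');im=d['im'];i={k:v for k,v in d.items() if k!='im'}
g=im.max(2).astype(int);sat=g-im.min(2)
def big(m,x0,y0,x1,y1,op=0):
    s=np.zeros(g.shape,np.uint8);s[y0:y1,x0:x1]=m[y0:y1,x0:x1]
    if op: s=cv2.morphologyEx(cv2.morphologyEx(s,cv2.MORPH_CLOSE,np.ones((21,21))),cv2.MORPH_OPEN,np.ones((op,op)))
    return max(cv2.findContours(s,0,1)[0],key=len)
H_=cv2.minAreaRect(big(g<60,238,165,270,265)); e=cv2.fitEllipse(big((sat<30)&(g>90),195,45,312,168,21))
P=onplane(i,e[0],.0165)[:2];H=onplane(i,H_[0],.041)[:2];v=P-H;y=np.arctan2(v[1],v[0])
print(H_,e,P,H,np.hypot(*v),y)
assert abs(np.hypot(*v)-.0935)<.005 and abs(y+.187)<.05
G=P-.080*np.array([np.cos(y),np.sin(y)])
robot.move_linear([*G,.10],.1,frame=down(y))
robot.move_linear([*G,.036],.06,threshold=6); robot.pause(.2); st('at')
robot.gripper_to(.02); robot.gripper_to(0.); robot.pause(.3); s=st('grip')
p=s['ee_pos']; robot.move_linear([p[0],p[1],p[2]+.03],.04); robot.pause(.4); st('lift')
np.save('grip.npy',[*P,y,*p[:3]])
j=robot.camera_info('wrist');im=save('wrist','d3.png');np.savez('w_d3.npz',im=im,**{k:np.array(v) for k,v in j.items()})
a=save('side','d3s.png',(270,140,350,210),4.8)
b=cv2.imread('pics/d3.png');c=cv2.imread('pics/d3s.png');m=np.zeros((384,800,3),np.uint8);m[:300,:400]=cv2.resize(b,(400,300));m[:336,400:784]=c[:,:384];cv2.imwrite('pics/j3.png',m)
```

```text
((254.5, 216.0), (82.0, 13.0), 90.0) ((254.2921142578125, 104.7530746459961), (103.51629638671875, 107.73807525634766), 1.7928495407104492) [ 0.52263489 -0.27839575] [ 0.43154364 -0.2612871 ] 0.09268398970758805 -0.18565581521904256
at 20.34 [ 0.4441 -0.2637  0.0363] [ 0.1 -0.1 -0.1] [ 0.05 -0.02  0.02] 0.0503
grip 21.59 [ 0.444  -0.2636  0.036 ] [-0.6 -0.3 -0. ] [-0.1   0.04 -0.03] 0.0117
lift 22.89 [ 0.444  -0.2636  0.0659] [-1.3  0.2 -2.3] [ 0.08  0.15 -0.01] 0.0119
```

View pics/j3.png

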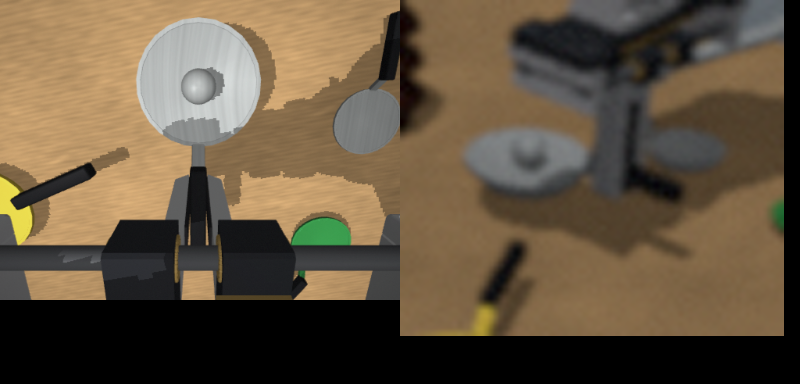

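The dish is lifted with the ball in its middle and it looks level. The handle is held (opening 11.9 mm) and the 2.3 N load matches the dish and ball weight. Carrying it gently to the viewing point, then triangulating the ball there.

```bash
cat >> h.py <<'E'
V=np.array([.6252,-.0338,.095])
def pose(y,r,c=(0,0,0)):
    return np.array([V[0]+c[0]-r*np.cos(y),V[1]+c[1]-r*np.sin(y),.1104+c[2]])
def st(n): s=robot.get_state();print(n,round(s['time'],2),np.round(s['ee_pos'],4),np.round(s['force'],1),round(s['opening'],4));return s
E
python3 - <<'E'
from h import *
g=np.load('grip.npy');r=np.hypot(*(g[:2]-g[3:5]));print(r)
p=robot.get_state()['ee_pos']
robot.move_linear([p[0],p[1],.12],.06)
robot.move_linear(pose(.211,r),.08,frame=down(.211)); robot.pause(1.0); st('view')
for n in('scene','side','wrist'):
    i=robot.camera_info(n);im=robot.grab_frame(n);np.savez(f'v1_{n}.npz',im=im,**{k:np.array(v) for k,v in i.items()})
    print(n,proj(i,V).round(1))
def crop(n,w,h,s):
    d=np.load(f'v1_{n}.npz');x,y=proj(d,V).astype(int);x=max(x,w);y=max(y,h);print(n,'crop origin',x-w,y-h)
    return cv2.resize(d['im'][y-h:y+h,x-w:x+w],(int(2*w*s),int(2*h*s)),interpolation=cv2.INTER_CUBIC)
a,b,c=crop('scene',40,30,5),crop('side',40,30,5),crop('wrist',120,90,1.66)
m=np.zeros((600,800,3),np.uint8);m[:300,:400]=a;m[:300,400:]=b;m[300:300+c.shape[0],:c.shape[1]]=c
cv2.imwrite('pics/v1.png',m[:,:,::-1])
E
```

```text
0.07998075534897031
view 28.15 [ 0.547  -0.0506  0.1104] [ 0.2 -0.3 -1.9] 0.0118
scene [245.  215.6]
side [228.6 178.9]
wrist [255.3 107.6]
scene crop origin 205 185
side crop origin 188 148
wrist crop origin 135 17
```

View pics/v1.png

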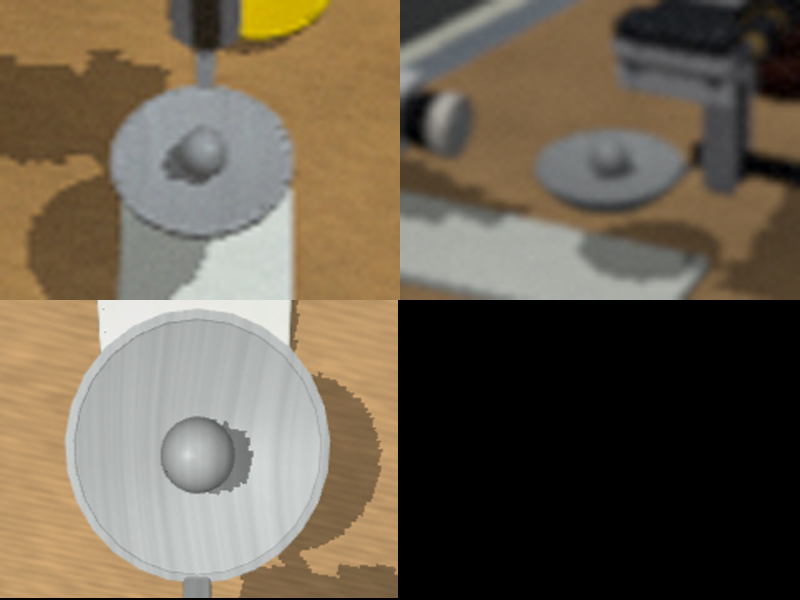

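Ball found at scene (246.2,215.0), side (230,179.6) and wrist (254.3,110.4), all within 1–3 px of the predicted positions. Triangulating, then making the quarter turn about the ball.

```bash
cat >> h.py <<'E'
def tri(obs):
    A=np.zeros((3,3));b=np.zeros(3)
    for i,p in obs:
        o,d=ray(i,p);d/=np.linalg.norm(d);M=np.eye(3)-np.outer(d,d);A+=M;b+=M@o
    return np.linalg.solve(A,b)
E
python3 - <<'E'
from h import *
D={n:np.load(f'v1_{n}.npz') for n in('scene','side','wrist')}
px={'scene':(246.2,215.),'side':(230.,179.6),'wrist':(254.3,110.4)}
X=tri([(D[n],px[n]) for n in px]);print('ball',X.round(4),'err',(X-V).round(4))
print('scene+side',tri([(D[n],px[n]) for n in('scene','side')]).round(4))
print('rim centre exp wrist',proj(D['wrist'],V+[0,0,-.0041]),'seen',(198/1.66+135,146/1.66+17))
r=.08
q0=robot.get_state()['qpos']
for k in (1,-1):
    print(k,[None if (q:=robot.ik(pose(.211+k*a,r),down(.211+k*a))) is None else np.round(q,2).tolist() for a in (.8,np.pi/2)])
robot.pause(.5);st('hold')
E
```

```text
ball [ 0.6219 -0.0332  0.0936] err [-0.0033  0.0006 -0.0014]
scene+side [ 0.6205 -0.0327  0.0936]
rim centre exp wrist [255.25850713 107.44381119] seen (254.27710843373495, 104.95180722891567)
1 [[0.53, 0.55, -0.54, 1.78, 0.35, 0.91, -0.72], [0.61, 0.69, -0.7, 1.62, 0.5, 1.02, -0.03]]
-1 [[0.1, 0.45, -0.22, 1.87, 0.13, 0.84, -2.34], [-0.64, 0.62, 0.72, 1.77, -0.49, 0.94, -2.65]]
hold 28.8 [ 0.547  -0.0506  0.1104] [-0.2  0.1 -1.5] 0.0117
```

Run:
```python
from h import *
D={n:np.load(f'v1_{n}.npz') for n in('scene','side','wrist')}
c=V+[0,0,-.0041];x=np.array([np.cos(.211),np.sin(.211),0]);y=np.array([-x[1],x[0],0])
t=np.linspace(0,2*np.pi,60,endpoint=False)
def ell(i,tilt): # rim, dish rotated about grip by tilt (nose up +)
    ct,s=np.cos(tilt),np.sin(tilt);xx=ct*x+s*np.array([0,0,1]);G=c-.08*x
    return cv2.fitEllipse(np.array([proj(i,G+.08*xx+.0455*(np.cos(a)*xx+np.sin(a)*y)) for a in t],np.float32))
for n in D:
    im=D[n]['im'].copy();u=proj(D[n],V).astype(int)
    g=im.max(2).astype(int);m=((g-im.min(2)<22)&(g>70)).astype(np.uint8)
    w=100 if n=='wrist' else 24;z=np.zeros_like(m);sl=np.s_[max(0,u[1]-w):u[1]+w,u[0]-w:u[0]+w];z[sl]=m[sl]
    if n=='wrist':
        ci=cv2.HoughCircles(cv2.medianBlur(cv2.cvtColor(im,cv2.COLOR_RGB2GRAY),3)[60:170,200:310],cv2.HOUGH_GRADIENT,1,50,param1=80,param2=15,minRadius=17,maxRadius=28);print('ball',ci)
        e=cv2.Canny(cv2.cvtColor(im,cv2.COLOR_RGB2GRAY),60,150);ys,xs=np.nonzero(e);rr=np.hypot(xs-254.3,ys-105);k=(rr>74)&(rr<86)&(ys<175)
        print('rim seen',cv2.fitEllipseDirect(np.stack([xs[k],ys[k]],1).astype(np.float32)))
    for tl in (-.07,0,.07): print(n,tl,np.round(np.hstack(ell(D[n],tl)),1))
```

```text
scene -0.07 [245.  218.2  31.3  36.7  87.8]
scene 0 [245.  217.   29.9  36.8  88.3]
scene 0.07 [245.  215.6  28.4  37.   88.6]
side -0.07 [228.7 181.9  13.5  29.6  84.9]
side 0 [228.6 180.3  14.2  29.7  89. ]
side 0.07 [228.6 178.7  14.9  29.8  93.2]
ball [[[53.5 50.5 19.6]]]
rim seen ((254.31768798828125, 104.30880737304688), (156.5942840576172, 158.527587890625), 2.8592777252197266)
wrist -0.07 [255.2 103.2 156.3 162.3   1. ]
wrist 0 [255.3 101.2 161.5 168.1   1.3]
wrist 0.07 [255.3  99.7 166.9 173.3   1.8]
```

Run:
```python
from h import *
def pred(i,c,x,tilt):
    y=np.array([-x[1],x[0],0]);xx=np.cos(tilt)*x+np.sin(tilt)*np.array([0,0,1]);G=c-.08*x
    return np.hstack(cv2.fitEllipse(np.array([proj(i,G+.08*xx+.0455*(np.cos(a)*xx+np.sin(a)*y)) for a in np.linspace(0,6.2,60)],np.float32))).round(1)
X=lambda a:np.array([np.cos(a),np.sin(a),0])
for f,c,a in [('w_d2',(.5226,-.2784,.0165),-.186),('w_d3',(.5226,-.2784,.0465),-.186),('v1_wrist',(V[0],V[1],V[2]-.0041),.211)]:
    d=np.load(f+'.npz');p=[pred(d,np.array(c),X(a),t) for t in(0,-.05)];im=d['im']
    g=im.max(2).astype(int);sat=g-im.min(2);cx,cy=p[0][:2];R=p[0][3]/2
    ys,xs=np.mgrid[:384,:512];m=((sat<30)&(g>90)&(np.hypot(xs-cx,ys-cy-2)<R+9)).astype(np.uint8)
    # radial outermost grey along bearings with clean wood background (left half)
    P=[]
    for th in np.deg2rad(np.r_[95:235:3] if 'v1' not in f else np.r_[100:235:3]):
        rr=np.arange(R+8,R-14,-.25);u=cx+rr*np.cos(th);v=cy+2+rr*np.sin(th)
        k=(v>=0)&(u>=0);vals=cv2.remap(sat.astype(np.float32),u.astype(np.float32)[None],v.astype(np.float32)[None],1)[0]
        h=np.nonzero((vals<35)&k)[0]
        if len(h) and h[0]>0: P.append((u[h[0]],v[h[0]]))
    e=cv2.fitEllipse(np.array(P,np.float32));print(f,'pred0',p[0],'pred-.05',p[1],'seen',np.hstack(e).round(1),len(P))
```

```text
w_d2 pred0 [254.3 102.1 106.  110.4   0.6] pred-.05 [254.3 102.7 104.4 108.6   0.5] seen [267.7 103.6 118.9 131.6  84.3] 47
w_d3 pred0 [255.2 100.4 161.7 168.4   1.2] pred-.05 [255.2 101.8 158.  164.3   1. ] seen [254.6 104.4 160.3 165.5   3.3] 46
v1_wrist pred0 [255.3 101.2 161.5 168.1   1.3] pred-.05 [255.2 102.6 157.8 164.    1.1] seen [278.4  91.7 184.3 216.6  57.2] 43
```

The fits agree with a level dish (tilt about 1° or less). The ball is about 3 mm short of the target because the dish centre was biased about 2.5 mm, so I'm using r = 77.5 mm. I'll correct that, hold again, then turn +90° about the ball in three gentle arcs.

Run:
```python
from h import *
r=.0775
robot.move_linear(pose(.211,r,(0,0,.001)),.01); robot.pause(1.2); st('view')
for k in (1,2,3):
    y=.211+k*np.pi/6; robot.move_linear(pose(y,r,(0,0,.001)),.03,frame=down(y))
robot.pause(1.); s=st('turned'); print(np.round(s['tool_rot'],3))
for n in('scene','side','wrist'):
    i=robot.camera_info(n);im=robot.grab_frame(n);np.savez(f'v2_{n}.npz',im=im,**{k:np.array(v) for k,v in i.items()})
    print(n,proj(i,V).round(1))
def crop(n,w,h,s):
    d=np.load(f'v2_{n}.npz');x,y=proj(d,V).astype(int);x=max(x,w);y=max(y,h);print(n,'crop origin',x-w,y-h)
    return cv2.resize(d['im'][y-h:y+h,x-w:x+w],(int(2*w*s),int(2*h*s)),interpolation=cv2.INTER_CUBIC)
a,b,c=crop('scene',40,30,5),crop('side',40,30,5),crop('wrist',120,90,1.66)
m=np.zeros((600,800,3),np.uint8);m[:300,:400]=a;m[:300,400:]=b;m[300:300+c.shape[0],:c.shape[1]]=c
d=cv2.resize(np.load('v2_scene.npz')['im'][190:260,310:430],(400,233));m[300:533,400:]=d
cv2.imwrite('pics/v2.png',m[:,:,::-1])
```

```text
view 30.42 [ 0.5494 -0.05    0.1114] [-0.5  0.  -1.8] 0.012
turned 35.87 [ 0.6414 -0.1096  0.1114] [-0.1  0.5 -2.2] 0.0115
[[-0.209  0.978 -0.   ]
 [ 0.978  0.209 -0.   ]
 [-0.    -0.    -1.   ]]
scene [245.  215.6]
side [228.6 178.9]
wrist [253.1 114. ]
scene crop origin 205 185
side crop origin 188 148
wrist crop origin 133 23
```

View pics/v2.png

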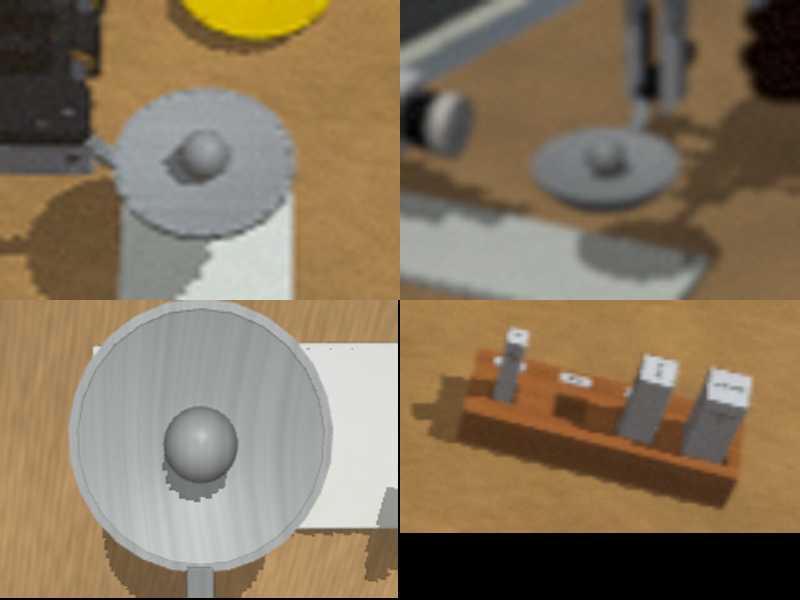

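Ball seen at scene (246.2,215.6), side (229.0,179.4) and wrist (254.1,109.7). The dish is level with the handle square to the line of sight, and the block is still home. One last numeric check, then hand in.

Run:
```python
from h import *
D={n:np.load(f'v2_{n}.npz') for n in('scene','side','wrist')}
px={'scene':(246.2,215.6),'side':(229.,179.4),'wrist':(254.1,109.7)}
X=tri([(D[n],px[n]) for n in px]);print('ball err',(X-V).round(4))
s=st('end');print(np.abs(s['joint_vel']).max())
if np.linalg.norm(X-V)<.006: robot.sign_off();print('signed')
```

```text
ball err [-0.0012  0.0021 -0.0006]
end 36.02 [ 0.6414 -0.1096  0.1114] [-0.   1.1 -1.9] 0.0117
0.0016312324002932435
the job is handed in; nothing more can be done
signed
```

The whole job is done and handed in at about 36 s; the simulator gives no verdict, so success rests on my own checks.

- **Block:** I lowered the 25 mm block into its 3-dot slot under a force guard. It touched the floor about where expected, with the underside worked out at 11–12 mm, and I then released it. Later pictures show it upright in its slot next to the 30 mm block.
- **First hold:** I picked up the dish by its handle and held it at the viewing point with the handle pointing away from the lens. The ball first measured about 3.6 mm off. I traced that to a bias of about 2.5 mm in the dish centre, corrected it and held again for 1.2 s, without measuring the ball again before turning.
- **Quarter turn:** I turned the dish +90° about the ball. At the end the ball measured about 2.5 mm from the viewing point, and the tool was square to the line of sight and vertical. The arm was still, and the grip was holding at an 11.7 mm opening.

**Where checks disagreed:** the wrist camera put the ball 2–3 mm away from where the fixed cameras had it, which is about calibration error. Some of my automatic ellipse fits for dish tilt failed. The ones that worked, and the pictures, suggest a tilt of about 1° or less, well inside the 4° limit.

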